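Clamp the map pointer and draw it to its mark

TASK

The telescoping map pointer lying in the open desk vise has to be measured at working length. Turn the vise's red-handled crank clockwise (as seen from the robot) until the jaw clamps the pointer's black handle firmly, then take the yellow knob and pull the sprung rod out until its red ring has just come fully out of the handle's mouth, without dragging the handle through the jaws. Finish while still gripping the knob and holding the rod at that mark, and leave the carton, jar and canister alone.

Things in the scene. Friction and masses are not known exactly. Their poses are not given: they have to be found in the camera images.
- vise: Blue desk vise fixed to the desk, 150 mm long (x, screw direction), 110 mm wide foot, 90 mm wide jaws. Origin: centre of its underside on the desk; +x points from the crank end to the fixed jaw, z up. Bed top z = 50 mm; fixed jaw's clamping face x = +45 mm; jaw tops z = 76 mm; nut block x = -75 to -57 mm, up to z = 84 mm. The crank turns in front of its -x end.
- jaw: Moving jaw: blue block with steel face, 88 mm wide, sliding along the vise's x on the bed. Origin: bottom centre of its clamping face (z = 50 mm), facing the fixed jaw. The gap is 38 mm at crank = 0 and closes by 3.183 mm per rad of crank (20 mm a turn); the pointer's handle is 20 mm thick, so it is clamped at about 5.65 rad.
- crank (a joint): Angle of the vise crank (rad). 0: arm straight up; grows clockwise seen from the robot (from the top towards the vise's -y side, then down), which closes the vise. Range -0.3 to 9, starts at 0 to 1.6. Turning takes about 4 N at the grip; self-locking, it stays where left; once the handle is squeezed each further newton at the grip adds about 11 N of clamping.
- crank_grip (a point): Middle of the crank's red grip: a freely spinning sleeve, 14 mm diameter, 44 mm long, parallel to the vise's x axis, pointing to the robot; pinch it from above and carry it round without turning the gripper. It runs at 36 mm radius: vise frame x = -116, y = -36 sin(crank), z = 66 + 36 cos(crank) mm. Crank arm at x = -92 to -84 mm.
- crank_center (a point): Point on the screw axis (vise frame x = -116, y = 0, z = 66 mm), the centre of the circle on which crank_grip runs. Fixed to the vise.
- pointer: Telescoping map pointer, loose: black square handle 20 x 130 x 20 mm lying on the vise bed between the jaws, long axis = its y axis, along the jaws; aluminium ends. Origin: centre of the underside of the handle; +y points to the rod, z up. 130 to 220 g in all.
- mouth (a point): Mouth of the handle, where the rod comes out: centre of the handle's +y end face, 65 mm along +y from its middle and 10 mm above its underside (60 mm above the desk).
- rod (a joint): How far the rod is pulled out along the pointer's +y (m). 0: fully in, 20 mm of bare rod showing between mouth and knob. 0.070: the red ring's inner edge is level with the mouth, the whole ring just out: the length mark. Stop at 0.100. An inner spring pulls it back (80 N/m plus 2.4 N, so about 8 N at the mark); let go and it shoots back in.
- ring (a point): Inner edge of the red ring (8 mm long, 11.6 mm diameter) on the 8 mm steel rod, on the rod's axis. Hidden in the handle at first, 70 mm behind the mouth; the ring extends 8 mm from this point towards the knob.
- knob: Yellow knob on the end of the rod, moves with it: cylinder 16 mm in diameter and 26 mm long along the rod, then a flange 22 mm in diameter and 5 mm thick at the outer end. Origin: middle of the 16 mm cylinder, on the rod's axis, 33 mm from the mouth when the rod is in; y axis along the rod, outward. Pinch it from above across the rod.
- carton: Red carton with a white band, 70 x 110 x 30 mm, loose on the desk; leave alone. Origin: centre of underside.
- jar: Amber jar with yellow lid, 56 mm diameter, 55 mm tall, loose; leave alone. Origin: centre of underside.
- canister: Black canister with grey label, 48 mm diameter, 105 mm tall, loose; leave alone. Origin: centre of underside.
Mind the look-alikes: they are no part of the job. There is more than one size of the vise; the one meant has the size given above.

How it is judged:
By the outcome, as a careful person would: the job done as asked, in the order asked, and still so for the second after the job is handed in, while the arm keeps its last pose, push and grip.
It also fails if it takes over 64 s, if anything falls off the work surface, if the arm or the gripper's body presses on something with over 40 N, if the wrist force passes 120 N, or if a joint passes its speed limit or range.

ROBOT

A 6-joint arm with a two-finger parallel gripper is mounted at the origin on the work surface. World frame = base frame: x ahead of the robot, y to its left, z up, the work surface at z = 0. Lengths are in m, angles in rad, forces in N, time in s.
With the tool pointing down it reaches from about 0.275 to 0.825 m from the base axis. Payload 5.2 kg.
Tool frame: the origin (TCP) lies midway between the tips of the shut fingers; the grasp point (between the pads) lies 19 mm behind it; x points along the fingers, y is the direction in which the jaws open and shut, and the axes are right-handed (so a half turn about x gives the same grasp; the last joint's range is limited). The gripper opens to 93 mm and grips with 3 to 60 N. Pads are 15 mm wide; open, the fingers measure 128 mm over their backs; the gripper's body (75 mm by 188 mm) begins 65 mm behind the grasp point.
Start: joints at [1.033, 0.259, 1.535, -0, 1.348, -0.203], TCP at [0.181, 0.519, 0.219] pointing down, gripper open.
Joint ranges: [-3.14, 3.14], [-0.91, 2.08], [0.19, 2.58], [-1.22, 4.36], [0.22, 2.71], [-3.12, 3.12]. Speed limits (rad/s): [2.57, 2.57, 3.14, 3.14, 3.14, 3.14].

INTERFACE

Orientations are given as a rotation vector (axis times angle).
In Python, from bench import ctrl gives the robot as it stands.
- The arm moves only by the tool move_arm, never from a script. Its argument "steps" is a list of rows, each a list of 7 numbers: the shift along the tool's x, y, z in mm, then the turn, a rotation vector about the tool's x, y, z in rad, then the closure, from 0 (fully open) to 1 (shut). A call has 1 to 5 rows; each row shifts and turns the commanded pose from where the row before left it, along the tool's axes as they then stand; what a row does not reach is not made up. A row lasts 1/12 s, in which the tool goes at most 41.7 mm and 7.16 degrees, less where a joint would pass 70% of its speed; a pose out of reach is approached as far as the arm can. A call with a gripper value outside its range is refused whole. The fingers move at their own pace and stop on an object; "force" is the grip in N (left out, the last holds). Time passes only in rows, so rows that do not move let the fingers close. It gives the time, the measured TCP pose, the force and the opening at its end, in the units of the state.
- ctrl.get_obs(): the state, without advancing time (a new reading comes with each control period).
- ctrl.get_image(name): name is "side" or "top" or "wrist"; returns the picture (384x512x3 uint8, red, green, blue); there is no depth.
- ctrl.camera_model(name): a dict with "fx", "fy", "cx", "cy" (pixels), "xyz" and "attitude" of the camera in the world. Camera axes: x right, y up, looking along -z (the intrinsics and any distortion apply to the point x, -y, -z); pixel columns grow to the right and rows downward; lengths in m; the calibration is good to about 2 mm. A picture is of the moment at which its call begins: read the wrist's pose just before it. camera_model takes no time and is no camera call; for the wrist camera it gives the pose at the moment of the call.
- ctrl.job_done(): hands the job in, once; it reports no verdict.
Trained networks look in the newest picture that a camera, given by its name, has taken for a name from the list of things; names that differ only in an ending like _2 or _b are one class to them, and where a whole thing is asked for, a point or a joint stands for the part that bears it (a point fixed in the world has none). Each returns a list of dicts, best first, with "confidence" (0 to 1); they miss things now and then, are a little off and sometimes report something else, mostly with a low value. They report only what shows in the picture. A call takes as long as a camera call. They do not tell look-alikes from the thing itself.
- ctrl.recognise(camera, thing): "at" ([x, y, z] in m, in world coordinates, good to about 4 mm: the middle of the surface that is visible of it).
The state is a dict: "time": time; "joint_pos": joint angles; "dq": joint speeds; "joint_efforts": joint torques, N m; "ee_pos": TCP position; "tcp_rot": TCP orientation; "force": force on the tool from outside, world axes, zero at the start; "torque": the same for the moment, N m; "grip_width": finger opening in m.
Only numpy, scipy, OpenCV 4.12 (cv2) and the standard library are available. Lean on these libraries where they do the work, as an engineer would, in place of code of your own. Each camera call takes 0.05 s, during which the arm holds its last target. There are 200 camera calls.

## Working session

There is one attempt and no reset: what is moved stays moved. The work goes in short steps, Python scripts to look and compute and a tool call to move; the robot and the scene stay as the last step left them, time stands still between calls to the robot, and variables do not carry over. Pictures are saved under pics/ and viewed, about 8 in all and at most 12, crops included, and the job is handed in when it is done.

Besides the shell and the picture viewer there is one more tool, called after ">>>" as name(argument=value, ...), one argument or row to a line, values as JSON. move_arm: Moves the arm, as the interface text tells. Its arguments: {"type":"object","properties":{"steps":{"type":"array","items":{"type":"array","items":{"type":"number"}}},"force":{"type":"number"}},"required":["steps"]}

```bash
ls; mkdir -p pics
cat > h.py <<'E'
from bench import ctrl
import numpy as np, cv2
def snap(cam,fn,crop=None,scale=1):
    im=ctrl.get_image(cam)[:,:,::-1]
    if crop: im=im[crop[1]:crop[3],crop[0]:crop[2]]
    if scale!=1: im=cv2.resize(im,None,fx=scale,fy=scale,interpolation=cv2.INTER_CUBIC)
    cv2.imwrite('pics/'+fn,im)
E
python3 - <<'E'
from h import *
a=ctrl.get_image('top'); b=ctrl.get_image('side')
cv2.imwrite('pics/a.png',np.vstack([cv2.resize(a,(400,300)),cv2.resize(b,(400,300))])[:,:,::-1])
cv2.imwrite('pics/top0.png',a[:,:,::-1]);cv2.imwrite('pics/side0.png',b[:,:,::-1])
print(ctrl.get_obs())
for c in ('top','side','wrist'): print(c,ctrl.camera_model(c))
for t in ['vise','jaw','crank_grip','pointer','knob','mouth','carton','jar','canister']:
    for c in ('top','side'):
        print(t,c,[(np.round(d['at'],3).tolist(),round(d['confidence'],2)) for d in ctrl.recognise(c,t)])
E
```

```text
pics
{'time': 0.1, 'joint_pos': array([ 1.03316945e+00,  2.59244546e-01,  1.53593585e+00, -6.58142646e-06,
        1.34800473e+00, -2.02797813e-01]), 'dq': array([-0.00049167, -0.00026202, -0.00487777, -0.0008912 ,  0.00046403,
        0.00028799]), 'joint_efforts': array([ 3.86995744e-03, -4.38203931e+01, -2.84645373e+01,  7.21691502e-02,
        3.61528806e-02, -7.96953032e-05]), 'ee_pos': array([0.1804641 , 0.51904606, 0.21792977]), 'tcp_rot': array([ 0.26159898,  1.55535027, -0.26394376]), 'force': array([0.06738505, 0.22741977, 0.26241923]), 'torque': array([-0.00632911,  0.01970515,  0.00513946]), 'grip_width': 0.0928724815712379}
top {'fx': 364.25446736661763, 'fy': 364.25446736661763, 'cx': 256.7385249577906, 'cy': 187.50903136525181, 'xyz': array([ 0.34866864, -0.04465324,  1.22817053]), 'attitude': array([ 0.16537041, -0.17981374, -1.65540011])}
side {'fx': 409.277773904938, 'fy': 409.277773904938, 'cx': 255.58679828816966, 'cy': 197.40352518886928, 'xyz': array([ 0.25157356, -0.8560978 ,  0.65592001]), 'attitude': array([ 0.98030973, -0.18080105, -0.34587247])}
wrist {'fx'
[... 672 characters left out ...]
[]
crank_grip side [([0.42, 0.004, 0.07], 0.55), ([0.472, -0.181, 0.085], 0.46)]
pointer top [([0.625, -0.122, 0.075], 0.78)]
pointer side [([0.621, -0.134, 0.069], 0.76)]
knob top []
knob side [([0.622, -0.032, 0.062], 0.65), ([0.583, -0.155, 0.077], 0.31)]
mouth top [([0.629, -0.122, 0.071], 0.6)]
mouth side [([0.621, -0.138, 0.071], 0.56)]
carton top [([0.78, -0.035, 0.033], 0.78), ([0.572, -0.142, 0.074], 0.47)]
carton side [([0.774, -0.058, 0.028], 0.9), ([0.571, -0.181, 0.052], 0.17)]
jar top [([0.369, 0.274, 0.052], 0.82)]
jar side [([0.369, 0.26, 0.036], 0.75)]
canister top [([0.538, -0.406, 0.103], 0.78), ([0.626, -0.038, 0.072], 0.44)]
canister side [([0.533, -0.429, 0.079], 0.72)]
```

View pics/top0.png

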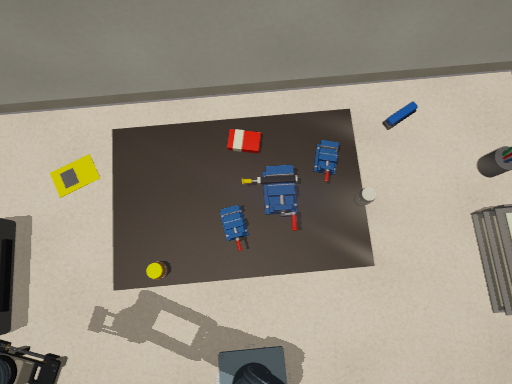

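View pics/side0.png

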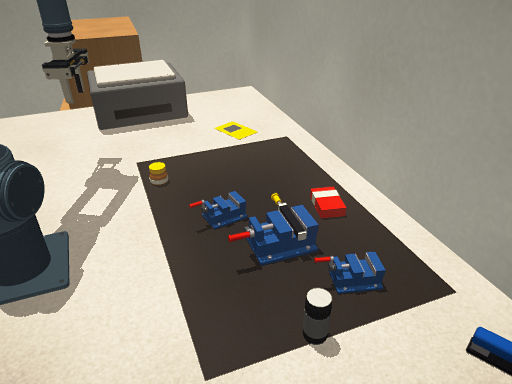

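The top view shows three blue vises. The candidates are the large one at (281,190), which holds the pointer with its yellow knob at (247,181) and has its crank grip at (295,220), and two smaller look-alikes at (234,222) and (327,157). By size and by the pointer, the large one is meant. I'll take a close crop to check this and estimate the pose.

```bash
cat >> h.py <<'E'
from scipy.spatial.transform import Rotation as R
def proj(c,P):
    m=c if isinstance(c,dict) else ctrl.camera_model(c)
    p=(np.atleast_2d(P)-m['xyz'])@R.from_rotvec(m['attitude']).as_matrix()
    return np.c_[m['cx']+m['fx']*p[:,0]/-p[:,2], m['cy']-m['fy']*p[:,1]/-p[:,2]]
def back(c,uv,z):
    m=c if isinstance(c,dict) else ctrl.camera_model(c)
    uv=np.atleast_2d(uv); d=np.c_[(uv[:,0]-m['cx'])/m['fx'],-(uv[:,1]-m['cy'])/m['fy'],-np.ones(len(uv))]@R.from_rotvec(m['attitude']).as_matrix().T
    return m['xyz']+d*((z-m['xyz'][2])/d[:,2])[:,None]
E
python3 - <<'E'
from h import *
a=cv2.imread('pics/top0.png')[150:240,230:320]; b=cv2.imread('pics/side0.png')[180:270,220:330]
cv2.imwrite('pics/crop1.png',np.hstack([cv2.resize(a,None,fx=4,fy=4,interpolation=2),cv2.resize(b,None,fx=4,fy=4,interpolation=2)]))
print(R.from_rotvec(ctrl.get_obs()['tcp_rot']).as_matrix().round(3))
print(R.from_rotvec(ctrl.camera_model('wrist')['attitude']).as_matrix().round(3))
E
```

```text
[[ 0.     0.329  0.944]
 [ 0.     0.944 -0.329]
 [-1.     0.     0.   ]]
[[ 0.328 -0.913 -0.241]
 [ 0.945  0.317  0.084]
 [-0.001 -0.255  0.967]]
```

View pics/crop1.png

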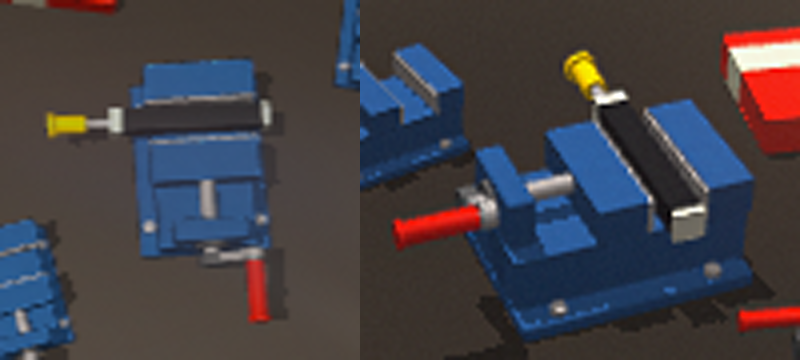

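The crop confirms it: the large vise holds the black pointer, with the knob to the robot's left. The red crank grip is at crop (258,290), sideways on the vise's -y side, so the crank is at about 1.5 rad.

Run:
```python
from h import *
print(back('top',[(294,215.5),(295.2,229.5)],0.072))
P=back('top',[(242.5,181.2),(297,178.2)],0.065);print(P)
d=P[0]-P[1];print('pointer yaw of y',np.degrees(np.arctan2(-d[0],d[1])))
P=back('top',[(266,167),(293,165.5)],0.076);print(P)
m=ctrl.camera_model('wrist');o=ctrl.get_obs();T=R.from_rotvec(o['tcp_rot']).as_matrix()
print('cam in tool',T.T@(m['xyz']-o['ee_pos']),(T.T@R.from_rotvec(m['attitude']).as_matrix()).round(3))
```

```text
[[ 0.50068011 -0.17720008  0.072     ]
 [ 0.45592639 -0.17591398  0.072     ]]
[[ 0.6297843  -0.02254006  0.065     ]
 [ 0.62343885 -0.20184819  0.065     ]]
pointer yaw of y -2.026767051952317
[[ 0.66776385 -0.10348699  0.076     ]
 [ 0.6647066  -0.19223821  0.076     ]]
cam in tool [-0.1671628   0.00066971 -0.07077332] [[ 0.001  0.255 -0.967]
 [ 1.    -0.001  0.   ]
 [-0.001 -0.967 -0.255]]
```

>>> move_arm(
  steps=[
    [-5, 0, 0, -0.1, 0, 0, 0.3],
    [-5, 0, 0, -0.1, 0, 0, 0.3],
    [-5, 0, 0, -0.1, 0, 0, 0.3],
    [-3, -32, 16, 0, 0, 0, 0.3],
    [-3, -32, 16, 0, 0, 0, 0.3],
  ],
)

```text
time: 1.42
ee_pos: [0.2102, 0.4546, 0.2395]
tcp_rot: [0.025, 1.571, -0.024]
force: [1.2, 0.2, -0.1]
grip_width: 0.0667
```

>>> move_arm(
  steps=[
    [-2, -32, 16, 0, 0, 0, 0.3],
    [-2, -32, 16, 0, 0, 0, 0.3],
    [-2, -32, 16, 0, 0, 0, 0.3],
    [-2, -32, 16, 0, 0, 0, 0.3],
    [-2, -32, 16, 0, 0, 0, 0.3],
  ],
)

```text
time: 1.83
ee_pos: [0.2851, 0.2902, 0.2499]
tcp_rot: [0.027, 1.57, -0.027]
force: [0.7, -0.5, -0.0]
grip_width: 0.0649
```

>>> move_arm(
  steps=[
    [0, -32, 16, 0, 0, 0, 0.3],
    [0, -32, 16, 0, 0, 0, 0.3],
    [0, -32, 16, 0, 0, 0, 0.3],
    [0, -32, 16, 0, 0, 0, 0.3],
    [0, -32, 16, 0, 0, 0, 0.3],
  ],
)

```text
time: 2.25
ee_pos: [0.3596, 0.1274, 0.25]
tcp_rot: [0.027, 1.57, -0.027]
force: [0.4, 1.6, 0.7]
grip_width: 0.0653
```

>>> move_arm(
  steps=[
    [0, -32, 16, 0, 0, 0, 0.3],
    [0, -32, 16, 0, 0, 0, 0.3],
    [0, -32, 16, 0, 0, 0, 0.3],
    [0, -32, 16, 0, 0, 0, 0.3],
    [0, -32, 16, 0, 0, 0, 0.3],
  ],
)

```text
time: 2.67
ee_pos: [0.434, -0.0356, 0.2499]
tcp_rot: [0.028, 1.57, -0.028]
force: [0.7, 0.7, 0.1]
grip_width: 0.0651
```

>>> move_arm(
  steps=[
    [0, 0, 0, 0, 0, 0, 0.3],
    [0, 0, 0, 0, 0, 0, 0.3],
    [0, 0, 0, 0, 0, 0, 0.3],
  ],
)

```text
time: 2.92
ee_pos: [0.4331, -0.0333, 0.2494]
tcp_rot: [0.029, 1.572, -0.027]
force: [-0.7, 0.9, 0.1]
grip_width: 0.0651
```

Run:
```python
from h import *
o=ctrl.get_obs();print(o['time'],o['ee_pos'],R.from_rotvec(o['tcp_rot']).as_matrix().round(3),o['force'],o['grip_width'])
print(ctrl.camera_model('wrist'))
im=ctrl.get_image('wrist')[:,:,::-1];cv2.imwrite('pics/w1.png',im);cv2.imwrite('pics/w1b.png',cv2.resize(im,(800,600),interpolation=2))
np.save('w1cam.npy',ctrl.camera_model('wrist'),allow_pickle=True)
for t in ['vise','jaw','crank_grip','pointer','knob','mouth']:
    print(t,[(np.round(d['at'],3).tolist(),round(d['confidence'],2)) for d in ctrl.recognise('wrist',t)])
```

```text
2.9167 [ 0.43310345 -0.0332578   0.24943731] [[-0.001  0.036  0.999]
 [ 0.001  0.999 -0.036]
 [-1.     0.001 -0.001]] [-0.69615091  0.85115982  0.1301212 ] 0.0651313509283567
{'fx': 268.4336639760569, 'fy': 268.4336639760569, 'cx': 259.7613903422282, 'cy': 189.21730487457904, 'xyz': array([ 0.36278848, -0.03018173,  0.41669835]), 'attitude': array([-0.20430248, -0.19762109,  1.52684973])}
vise [([0.55, -0.13, 0.073], 0.97), ([0.487, 0.005, 0.052], 0.83)]
jaw [([0.495, 0.019, 0.051], 0.92), ([0.6, -0.123, 0.077], 0.67)]
crank_grip [([0.48, -0.173, 0.088], 0.94), ([0.422, 0.006, 0.079], 0.63)]
pointer [([0.627, -0.097, 0.074], 0.7)]
knob [([0.63, -0.034, 0.067], 0.58)]
mouth [([0.624, -0.091, 0.071], 0.94), ([0.532, -0.393, 0.021], 0.64)]
```

View pics/w1b.png

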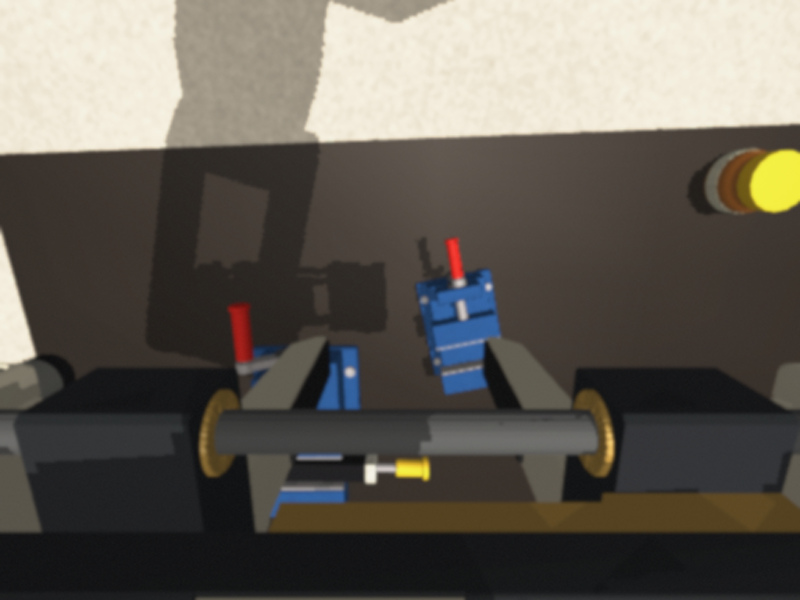

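The wrist view shows the target vise's red grip at (241,333) in the 800-px picture, and the knob at (410,468). The small look-alike is at (458,330). I'll fit the vise pose and crank angle jointly from the three views.

```bash
cat > fit.py <<'E'
from h import *
from scipy.optimize import least_squares
T,S,W=ctrl.camera_model('top'),ctrl.camera_model('side'),np.load('w1cam.npy',allow_pickle=True).item()
J=[(75,45,76),(75,-45,76),(45,45,76),(45,-45,76)]
obs=[(T,'g',-94,(293.8,214)),(T,'g',-138,(295.5,230.2)),(S,'g',-138,(230,238.3)),(S,'g',-94,(249.5,234.3)),
(W,'g',-138,(153,195.2)),(W,'g',-94,(155.5,231.7)),
(T,J[0],0,(266.5,165.5)),(T,J[1],0,(293,165)),(T,J[2],0,(265.8,175)),(T,J[3],0,(293.5,174.3)),
(S,J[0],0,(302.5,205)),(S,J[1],0,(318.3,225)),(S,J[2],0,(291.3,209.5)),(S,J[3],0,(306.8,228.8))]
def w(p,q):
    c,s=np.cos(p[2]),np.sin(p[2]); q=np.array(q)/1000
    return np.array([p[0]+c*q[0]-s*q[1],p[1]+s*q[0]+c*q[1],q[2]])
def grip(c,x=-116): return (x,-36*np.sin(c),66+36*np.cos(c))
def res(p): return np.concatenate([proj(m,w(p,grip(p[3],x) if k=='g' else k))[0]-uv for m,k,x,uv in obs])
r=least_squares(res,[.585,-.145,-.035,1.4],loss='soft_l1')
print(r.x.round(4),res(r.x).round(1).reshape(-1,2).tolist())
print('grip',w(r.x,grip(r.x[3])),'center',w(r.x,(-116,0,66)))
E
python3 fit.py
python3 - <<'E'
from h import *
W=np.load('w1cam.npy',allow_pickle=True).item()
print('knob',back(W,[(395*.64,468*.64),(430*.64,469*.64)],.06),'mouth',back(W,(376*.64,468*.64),.06),back('top',(242.5,181.2),.06))
E
```

```text
[ 0.5944 -0.146  -0.0427  1.1012] [[-0.4, 1.6], [-1.1, -0.7], [-0.4, 0.0], [-1.1, -0.0], [-0.7, 0.8], [-0.1, -4.1], [-0.4, 0.5], [0.5, -0.3], [0.8, -0.2], [0.7, -0.8], [0.2, -0.6], [0.3, -0.3], [0.4, -2.9], [0.2, -1.5]]
grip [ 0.47712373 -0.17316563  0.08229017] center [ 0.47849529 -0.14109151  0.066     ]
knob [[ 0.63189085 -0.04944357  0.06      ]
 [ 0.6341905  -0.01495902  0.06      ]] mouth [[ 0.63126383 -0.06817532  0.06      ]] [[ 0.6309927 -0.022445   0.06     ]]
```

>>> move_arm(
  steps=[
    [0, -35, 11, 0, 0, 0, 0.6],
    [0, -35, 11, 0, 0, 0, 0.6],
    [0, -35, 11, 0, 0, 0, 0.6],
    [0, -34, 12, 0, 0, 0, 0.6],
    [30, 0, 0, 0, 0, 0, 0.6],
  ],
)

```text
time: 3.68
ee_pos: [0.4787, -0.1816, 0.2243]
tcp_rot: [0.022, 1.56, -0.037]
force: [1.0, -1.0, 0.9]
grip_width: 0.0386
```

>>> move_arm(
  steps=[
    [30, 0, 0, 0, 0, 0, 0.6],
    [30, 0, 0, 0, 0, 0, 0.6],
    [30, 0, 0, 0, 0, 0, 0.6],
    [20, 0, 0, 0, 0, 0, 0.6],
    [0, 0, 0, 0, 0, 0, 0.6],
  ],
)

```text
time: 4.1
ee_pos: [0.471, -0.172, 0.1056]
tcp_rot: [0.03, 1.578, -0.024]
force: [-0.4, 1.0, -0.4]
grip_width: 0.0374
```

Run:
```python
from h import *
o=ctrl.get_obs();print(o['time'],o['ee_pos'],R.from_rotvec(o['tcp_rot']).as_matrix().round(3),o['force'],o['grip_width'])
a=ctrl.get_image('side')[180:280,200:330,::-1];b=ctrl.get_image('wrist')[100:384,60:420,::-1]
cv2.imwrite('pics/g1.png',np.hstack([cv2.resize(a,(400,308),interpolation=2),cv2.resize(b,(390,308),interpolation=2)]))
```

```text
4.1 [ 0.47097209 -0.17204405  0.10559062] [[-0.007  0.034  0.999]
 [ 0.005  0.999 -0.034]
 [-1.     0.004 -0.007]] [-0.40089905  0.98182874 -0.35333886] 0.037389634631140437
```

View pics/g1.png

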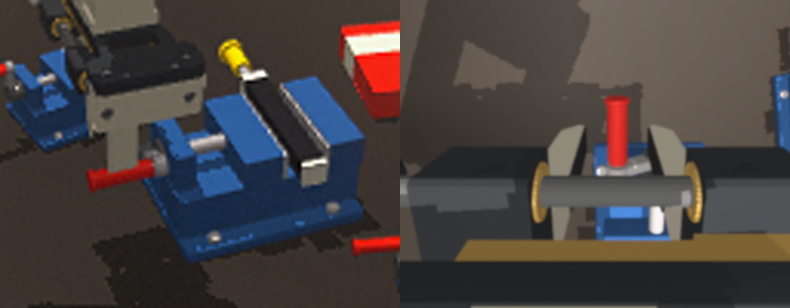

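Side (125,165) and wrist (617,140) both show the fingers straddling the red grip, well centred. I'll descend and pinch.

>>> move_arm(
  steps=[
    [22, 0, 0, 0, 0, 0, 0.6],
    [21, 0, 0, 0, 0, 0, 0.6],
    [0, 0, 0, 0, 0, 0, 0.6],
    [0, 0, 0, 0, 0, 0, 1],
    [0, 0, 0, 0, 0, 0, 1],
  ],
  force=40,
)

```text
time: 4.62
ee_pos: [0.475, -0.1748, 0.0687]
tcp_rot: [0.026, 1.568, -0.028]
force: [-0.6, -0.4, -0.5]
grip_width: 0.0283
```

>>> move_arm(
  steps=[
    [0, 0, 0, 0, 0, 0, 1],
    [0, 0, 0, 0, 0, 0, 1],
    [0, 0, 0, 0, 0, 0, 1],
    [0, 0, 0, 0, 0, 0, 1],
  ],
)

```text
time: 4.95
ee_pos: [0.4749, -0.1733, 0.0678]
tcp_rot: [0.028, 1.568, -0.027]
force: [1.8, 5.1, 2.0]
grip_width: 0.0127
```

Run:
```python
from h import *
o=ctrl.get_obs();print(o['time'],o['ee_pos'],R.from_rotvec(o['tcp_rot']).as_matrix().round(3),o['force'],o['grip_width'])
c0=1.10;r=36
cs=c0+np.arange(0,31)*.2
y=-r*np.sin(cs);z=r*np.cos(cs)
for i in range(30): print(round(cs[i+1],2),(round(-(z[i+1]-z[i]),1),round(y[i+1]-y[i],1)),end=' ')
```

```text
4.95 [ 0.47486537 -0.17326013  0.06779339] [[ 0.003  0.035  0.999]
 [ 0.001  0.999 -0.035]
 [-1.     0.001  0.003]] [1.80360046 5.12876938 2.00817723] 0.012735338519159343
1.3 (np.float64(6.7), np.float64(-2.6)) 1.5 (np.float64(7.1), np.float64(-1.2)) 1.7 (np.float64(7.2), np.float64(0.2)) 1.9 (np.float64(7.0), np.float64(1.6)) 2.1 (np.float64(6.5), np.float64(3.0)) 2.3 (np.float64(5.8), np.float64(4.2)) 2.5 (np.float64(4.9), np.float64(5.3)) 2.7 (np.float64(3.7), np.float64(6.2)) 2.9 (np.float64(2.4), np.float64(6.8)) 3.1 (np.float64(1.0), np.float64(7.1)) 3.3 (np.float64(-0.4), np.float64(7.2)) 3.5 (np.float64(-1.8), np.float64(6.9)) 3.7 (np.float64(-3.2), np.float64(6.4)) 3.9 (np.float64(-4.4), np.float64(5.7)) 4.1 (np.float64(-5.4), np.float64(4.7)) 4.3 (np.float64(-6.3), np.float64(3.5)) 4.5 (np.float64(-6.8), np.float64(2.2)) 4.7 (np.float64(-7.1), np.float64(0.8)) 4.9 (np.float64(-7.2), np.float64(-0.6)) 5.1 (np.float64(-6.9), np.float64(-2.0)) 5.3 (np.float64(-6.4), np.float64(-3.4)) 5.5 (np.float64(-5.6), np.float64(-4.6)) 5.7 (np.float64(-4.5), np.float64(-5.6)) 5.9 (np.float64(-3.3), np.float64(-6.4)) 6.1 (np.float64(-2.0), np.float64(-6.9)) 6.3 (np.float64(-0.6), np.float64(-7.2)) 6.5 (np.float64(0.8), np.float64(-7.1)) 6.7 (np.float64(2.2), np.float64(-6.8)) 6.9 (np.float64(3.6), np.float64(-6.2)) 7.1 (np.float64(4.7), np.float64(-5.4))
```

>>> move_arm(
  steps=[
    [6.7, -2.6, 0, 0, 0, 0, 1],
    [7.1, -1.2, 0, 0, 0, 0, 1],
    [7.2, 0.2, 0, 0, 0, 0, 1],
    [7.0, 1.6, 0, 0, 0, 0, 1],
    [6.5, 3.0, 0, 0, 0, 0, 1],
  ],
)

```text
time: 5.37
ee_pos: [0.4751, -0.1721, 0.0335]
tcp_rot: [0.029, 1.568, -0.027]
force: [1.5, 8.9, 10.7]
grip_width: 0.0128
```

Run:
```python
from h import *
o=ctrl.get_obs();print(o['time'],o['ee_pos'],R.from_rotvec(o['tcp_rot']).as_matrix().round(3),o['force'],o['grip_width'])
ctrl.get_image('wrist')
for c in('crank_grip',): print([(np.round(d['at'],3).tolist(),round(d['confidence'],2)) for d in ctrl.recognise('wrist',c)])
```

```text
5.3667 [ 0.4750992  -0.17211033  0.03348536] [[ 0.003  0.036  0.999]
 [ 0.001  0.999 -0.036]
 [-1.     0.001  0.003]] [ 1.53407795  8.92265723 10.73056781] 0.012847096508924932
[([0.468, -0.173, 0.054], 0.78)]
```

>>> move_arm(
  steps=[
    [5.8, 5.0, 0, 0, 0, 0, 1],
    [4.9, 5.5, 0, 0, 0, 0, 1],
    [3.7, 6.2, 0, 0, 0, 0, 1],
    [2.4, 6.8, 0, 0, 0, 0, 1],
    [1.0, 7.1, 0, 0, 0, 0, 1],
  ],
)

```text
time: 5.88
ee_pos: [0.4759, -0.1439, 0.016]
tcp_rot: [0.025, 1.568, -0.029]
force: [-2.6, -3.7, 6.5]
grip_width: 0.0129
```

Run:
```python
from h import *
o=ctrl.get_obs();print(o['time'],o['ee_pos'],o['force'],o['grip_width'])
```

```text
5.8833 [ 0.47590083 -0.14385428  0.01599217] [-2.61092936 -3.67535879  6.46806132] 0.01294407939843721
```

>>> move_arm(
  steps=[
    [-0.4, 7.2, 0, 0, 0, 0, 1],
    [-1.8, 6.9, 0, 0, 0, 0, 1],
    [-3.2, 6.4, 0, 0, 0, 0, 1],
    [-4.4, 5.7, 0, 0, 0, 0, 1],
    [-5.4, 4.7, 0, 0, 0, 0, 1],
  ],
)

```text
time: 6.3
ee_pos: [0.4765, -0.1121, 0.0302]
tcp_rot: [0.026, 1.569, -0.028]
force: [1.3, -5.2, -4.3]
grip_width: 0.013
```

>>> move_arm(
  steps=[
    [-6.3, 3.5, 0, 0, 0, 0, 1],
    [-6.8, 2.2, 0, 0, 0, 0, 1],
    [-7.1, 0.8, 0, 0, 0, 0, 1],
    [0, 0, 0, 0, 0, 0, 1],
  ],
)

```text
time: 6.63
ee_pos: [0.4768, -0.1048, 0.0514]
tcp_rot: [0.027, 1.569, -0.027]
force: [1.5, 1.0, 3.1]
grip_width: 0.0128
```

Run:
```python
from h import *
o=ctrl.get_obs();print(o['time'],o['ee_pos'],o['force'],o['grip_width'],o['tcp_rot'])
ctrl.get_image('wrist')
for c in('crank_grip','jaw','pointer'): print([(np.round(d['at'],3).tolist(),round(d['confidence'],2)) for d in ctrl.recognise('wrist',c)])
```

```text
6.6333 [ 0.47675871 -0.10484565  0.05136591] [1.54131713 0.95433751 3.07713427] 0.012777514680969217 [ 0.0272008   1.56907649 -0.02719819]
[([0.468, -0.107, 0.071], 0.83), ([0.422, 0.005, 0.077], 0.68)]
[([0.491, 0.018, 0.051], 0.56)]
[]
```

>>> move_arm(
  steps=[
    [-7.2, -0.6, 0, 0, 0, 0, 1],
    [-6.9, -2.0, 0, 0, 0, 0, 1],
    [-6.4, -3.4, 0, 0, 0, 0, 1],
    [-5.6, -4.6, 0, 0, 0, 0, 1],
    [0, 0, 0, 0, 0, 0, 1],
  ],
)

```text
time: 7.25
ee_pos: [0.4763, -0.1147, 0.0765]
tcp_rot: [0.03, 1.57, -0.026]
force: [1.9, 5.5, 7.3]
grip_width: 0.013
```

>>> move_arm(
  steps=[
    [-2.5, -2.6, 0, 0, 0, 0, 1],
    [-2, -3, 0, 0, 0, 0, 1],
    [0, 0, 0, 0, 0, 0, 1],
  ],
)

```text
time: 7.5
ee_pos: [0.4761, -0.1197, 0.0808]
tcp_rot: [0.031, 1.57, -0.025]
force: [3.6, 7.5, 6.8]
grip_width: 0.0126
```

Run:
```python
from h import *
o=ctrl.get_obs();print(o['time'],o['ee_pos'],o['force'],o['grip_width'],o['tcp_rot'])
```

```text
7.5 [ 0.47610159 -0.11966634  0.08083081] [3.63790612 7.52382622 6.83256927] 0.012624295052635076 [ 0.03080467  1.5696113  -0.02538043]
```

>>> move_arm(
  steps=[
    [-3.0, -2.5, 0, 0, 0, 0, 1],
    [-2.0, -3, 0, 0, 0, 0, 1],
    [0, 0, 0, 0, 0, 0, 1],
  ],
)

```text
time: 7.75
ee_pos: [0.4759, -0.1242, 0.084]
tcp_rot: [0.033, 1.57, -0.024]
force: [8.6, 8.4, -7.9]
grip_width: 0.0127
```

>>> move_arm(
  steps=[
    [-2.0, -3, 0, 0, 0, 0, 1],
    [0, 0, 0, 0, 0, 0, 1],
  ],
)

```text
time: 7.92
ee_pos: [0.4758, -0.1259, 0.085]
tcp_rot: [0.035, 1.57, -0.023]
force: [14.3, 13.1, -16.3]
grip_width: 0.0127
```

Run:
```python
from h import *
o=ctrl.get_obs();print(o['time'],o['ee_pos'],o['force'],o['joint_pos'].round(2))
```

```text
7.9167 [ 0.47581552 -0.12594045  0.08499708] [ 14.26268382  13.14541194 -16.25697933] [-0.49  0.29  1.85  0.01  1.   -2.03]
```

>>> move_arm(
  steps=[
    [0, 0, 0, 0, 0, 0, 0.6],
    [0, 0, 0, 0, 0, 0, 0.6],
    [0, 0, 0, 0, 0, 0, 0.6],
  ],
)

```text
time: 8.17
ee_pos: [0.4752, -0.1282, 0.0867]
tcp_rot: [0.03, 1.572, -0.025]
force: [1.3, 1.2, -0.6]
grip_width: 0.0284
```

>>> move_arm(
  steps=[
    [-15, 0, 0, 0, 0, 0, 0.6],
    [-30, 0, 0, 0, 0, 0, 0.6],
    [-35, 0, 0, 0, 0, 0, 0.6],
    [-35, 0, 0, 0, 0, 0, 0.6],
    [-35, 0, 0, 0, 0, 0, 0.6],
  ],
)

```text
time: 8.58
ee_pos: [0.474, -0.1295, 0.2382]
tcp_rot: [0.028, 1.573, -0.027]
force: [0.1, -0.6, -0.4]
grip_width: 0.0375
```

Run:
```python
from h import *
o=ctrl.get_obs();print(o['time'],o['ee_pos'],o['force'],o['joint_pos'].round(2),R.from_rotvec(o['tcp_rot']).as_matrix().round(3))
a=ctrl.get_image('side')[180:280,200:330,::-1];b=ctrl.get_image('top')[150:240,230:320,::-1]
cv2.imwrite('pics/c1.png',np.hstack([cv2.resize(a,(450,346),interpolation=2),cv2.resize(b,(346,346),interpolation=2)]))
for c in('crank_grip','jaw','pointer','knob'): print([(np.round(d['at'],3).tolist(),round(d['confidence'],2)) for d in ctrl.recognise('side',c)])
```

```text
8.5833 [ 0.47399746 -0.12947449  0.23824337] [ 0.05830491 -0.58004006 -0.44686816] [-0.49  0.14  1.63 -0.    1.37 -2.03] [[-0.003  0.035  0.999]
 [ 0.001  0.999 -0.035]
 [-1.     0.001 -0.003]]
[([0.422, 0.0, 0.071], 0.63), ([0.474, -0.125, 0.099], 0.48), ([0.617, -0.304, 0.073], 0.42)]
[([0.596, -0.153, 0.08], 0.93), ([0.688, -0.324, 0.053], 0.89), ([0.49, 0.007, 0.052], 0.74), ([0.629, -0.131, 0.069], 0.48)]
[([0.63, -0.131, 0.07], 0.94), ([0.582, -0.175, 0.05], 0.6)]
[]
```

View pics/c1.png

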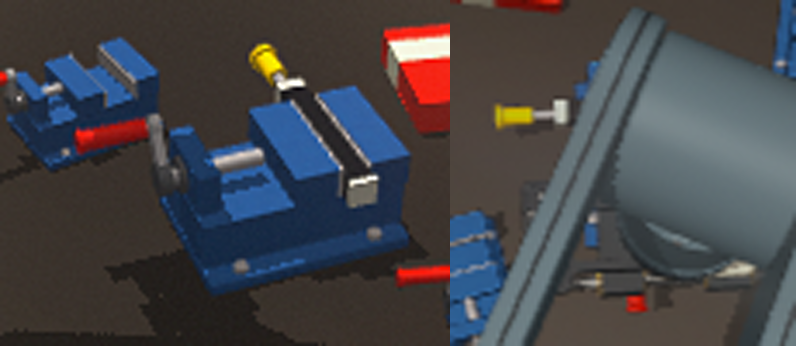

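The picture shows the jaw closed on the handle (side crop, about (340,140)) with the crank near the top. At the end the tangential force was about 19 N, so the handle is firmly clamped. Next I'll turn the tool by +90° (joint 6's range rules out -90°) and move above the knob.

>>> move_arm(
  steps=[
    [0, 0, 0, 0.121, 0, 0, 0.4],
    [0, 0, 0, 0.121, 0, 0, 0.4],
    [0, 0, 0, 0.121, 0, 0, 0.4],
    [0, 0, 0, 0.121, 0, 0, 0.4],
    [0, 0, 0, 0.121, 0, 0, 0.4],
  ],
)

```text
time: 9.3
ee_pos: [0.474, -0.1293, 0.2351]
tcp_rot: [0.507, 1.516, -0.505]
force: [-0.2, -0.9, -0.4]
grip_width: 0.0556
```

>>> move_arm(
  steps=[
    [0, 0, 0, 0.121, 0, 0, 0.4],
    [0, 0, 0, 0.121, 0, 0, 0.4],
    [0, 0, 0, 0.121, 0, 0, 0.4],
    [0, 0, 0, 0.121, 0, 0, 0.4],
    [0, 0, 0, 0.121, 0, 0, 0.4],
  ],
)

```text
time: 9.72
ee_pos: [0.474, -0.1293, 0.235]
tcp_rot: [0.97, 1.349, -0.972]
force: [-0.1, -0.3, 0.3]
grip_width: 0.0559
```

>>> move_arm(
  steps=[
    [0, 0, 0, 0.121, 0, 0, 0.4],
    [0, 0, 0, 0.121, 0, 0, 0.4],
    [0, 0, 0, 0.121, 0, 0, 0.4],
    [0, 31, -20, 0, 0, 0, 0.4],
    [0, 31, -20, 0, 0, 0, 0.4],
  ],
)

```text
time: 10.13
ee_pos: [0.5375, -0.0923, 0.2354]
tcp_rot: [1.238, 1.193, -1.242]
force: [0.5, -0.1, 0.0]
grip_width: 0.056
```

>>> move_arm(
  steps=[
    [0, 31, -20, 0, 0, 0, 0.4],
    [0, 31, -20, 0, 0, 0, 0.4],
    [0, 30, -20, 0, 0, 0, 0.4],
    [0, 0, 0, 0, 0, 0, 0.4],
    [0, 0, 0, 0, 0, 0, 0.4],
  ],
)

```text
time: 10.55
ee_pos: [0.6325, -0.0344, 0.2337]
tcp_rot: [1.233, 1.198, -1.239]
force: [-1.1, -0.3, 0.4]
grip_width: 0.0557
```

Run:
```python
from h import *
o=ctrl.get_obs();print(o['time'],o['ee_pos'],o['grip_width'],o['joint_pos'].round(2),R.from_rotvec(o['tcp_rot']).as_matrix().round(3))
m=ctrl.camera_model('wrist');np.save('w2cam.npy',m,allow_pickle=True)
b=ctrl.get_image('wrist')[:,:,::-1];a=ctrl.get_image('side')[180:280,200:330,::-1]
cv2.imwrite('pics/k1.png',np.hstack([cv2.resize(a,(400,308),interpolation=2),cv2.resize(b,(400,300),interpolation=2)[:300].copy() if 0 else cv2.resize(b,(400,308),interpolation=2)]))
for c in ('wrist','side'):
  for t in('knob','mouth','pointer'): print(c,t,[(np.round(d['at'],3).tolist(),round(d['confidence'],2)) for d in ctrl.recognise(c,t)])
```

```text
10.55 [ 0.63247891 -0.03436478  0.23374448] 0.05570793741102705 [-0.23  0.41  1.29 -0.    1.45 -0.2 ] [[-0.006  0.999 -0.035]
 [ 0.001 -0.035 -0.999]
 [-1.    -0.006 -0.001]]
wrist knob [([0.638, -0.036, 0.066], 0.86)]
wrist mouth [([0.63, -0.083, 0.072], 0.58)]
wrist pointer [([0.632, -0.087, 0.072], 0.62)]
side knob [([0.631, -0.031, 0.063], 0.53)]
side mouth [([0.624, -0.134, 0.074], 0.94), ([0.579, -0.175, 0.051], 0.67)]
side pointer [([0.629, -0.13, 0.07], 0.82)]
```

View pics/k1.png

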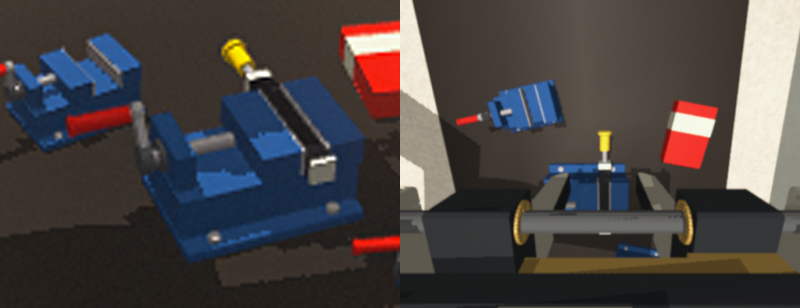

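The wrist view shows the knob at (604,142) with the rod pointing straight out, and the carton at (690,133) is well clear. I'll locate the knob precisely with a colour mask.

Run:
```python
from h import *
m=ctrl.camera_model('wrist');im=ctrl.get_image('wrist').astype(int)
k=(im[:,:,0]>120)&(im[:,:,1]>100)&(im[:,:,2]<90); k[:150]=0;k[220:]=0;k[:,:230]=0;k[:,300:]=0
v,u=np.nonzero(k);print(u.min(),u.max(),v.min(),v.max(),u.mean(),v.mean(),len(u))
for r in range(v.min(),v.max()+1): print(r,k[r].sum(),end='; ')
uc=u.mean()
print(back(m,[(uc,v.min()),(uc,v.max()+1),(uc,v.mean())],.06), back(m,[(uc,v.min()),(uc,v.max()+1)],.068))
```

```text
252 269 160 186 260.46216216216214 172.22432432432433 370
160 5; 161 16; 162 18; 163 18; 164 18; 165 17; 166 16; 167 14; 168 14; 169 14; 170 14; 171 14; 172 14; 173 14; 174 14; 175 14; 176 14; 177 14; 178 14; 179 14; 180 14; 181 14; 182 14; 183 13; 184 12; 185 9; 186 4; [[ 0.63413015 -0.01745899  0.06      ]
 [ 0.63281385 -0.05346313  0.06      ]
 [ 0.63354274 -0.03352617  0.06      ]] [[ 0.63414982 -0.01624521  0.068     ]
 [ 0.63286403 -0.05141472  0.068     ]]
```

>>> move_arm(
  steps=[
    [35, 1, 1.5, 0, 0, 0, 0.4],
    [35, 0, 0, 0, 0, 0, 0.4],
    [35, 0, 0, 0, 0, 0, 0.4],
    [35, 0, 0, 0, 0, 0, 0.5],
    [30, 0, 0, 0, 0, 0, 0.5],
  ],
)

```text
time: 11.42
ee_pos: [0.633, -0.0373, 0.0656]
tcp_rot: [1.237, 1.192, -1.237]
force: [0.1, -0.5, -0.7]
grip_width: 0.0481
```

>>> move_arm(
  steps=[
    [20, 0, 0, 0, 0, 0, 0.5],
    [0, 0, 0, 0, 0, 0, 0.5],
    [0, 0, 0, 0, 0, 0, 0.5],
  ],
)

```text
time: 11.67
ee_pos: [0.6331, -0.0373, 0.0468]
tcp_rot: [1.236, 1.193, -1.238]
force: [0.7, 0.4, 0.4]
grip_width: 0.0465
```

Run:
```python
from h import *
o=ctrl.get_obs();print(o['time'],o['ee_pos'],o['force'],o['grip_width'],R.from_rotvec(o['tcp_rot']).as_matrix().round(3))
```

```text
11.6667 [ 0.63309763 -0.03726912  0.04683527] [0.678491   0.37066056 0.39277029] 0.046540909177204125 [[-0.002  0.999 -0.037]
 [ 0.    -0.037 -0.999]
 [-1.    -0.002 -0.   ]]
```

>>> move_arm(
  steps=[
    [5, 0.5, -1.5, 0, 0, 0, 0.5],
    [0, 0, 0, 0, 0, 0, 0.5],
    [0, 0, 0, 0, 0, 0, 1],
    [0, 0, 0, 0, 0, 0, 1],
    [0, 0, 0, 0, 0, 0, 1],
  ],
  force=45,
)

```text
time: 12.08
ee_pos: [0.635, -0.0358, 0.0434]
tcp_rot: [1.237, 1.19, -1.235]
force: [0.2, -0.3, -0.7]
grip_width: 0.0309
```

>>> move_arm(
  steps=[
    [0, 0, 0, 0, 0, 0, 1],
    [0, 0, 0, 0, 0, 0, 1],
    [0, 0, 0, 0, 0, 0, 1],
    [0, 0, 0, 0, 0, 0, 1],
  ],
)

```text
time: 12.42
ee_pos: [0.6338, -0.0357, 0.0426]
tcp_rot: [1.236, 1.192, -1.237]
force: [-3.7, 0.2, 4.3]
grip_width: 0.0149
```

Run:
```python
from h import *
o=ctrl.get_obs();print(o['time'],o['ee_pos'],o['force'],o['grip_width'],R.from_rotvec(o['tcp_rot']).as_matrix().round(3))
im=ctrl.get_image('side');cv2.imwrite('pics/sgrip.png',im[:,:,::-1])
```

```text
12.4167 [ 0.63375554 -0.03566268  0.04262532] [-3.72235411  0.21034977  4.2686628 ] 0.014857053668183736 [[-0.001  0.999 -0.037]
 [-0.    -0.037 -0.999]
 [-1.    -0.001  0.   ]]
```

The opening of 14.9 mm fits the 16 mm cylinder, given the same roughly 1.2 mm offset seen on the crank grip. Reference for rod = 0: y = -0.0357. Pull now.

>>> move_arm(
  steps=[
    [0, 0, -3, 0, 0, 0, 1],
    [0, 0, -6, 0, 0, 0, 1],
    [0, 0, -6, 0, 0, 0, 1],
    [0, 0, -6, 0, 0, 0, 1],
    [0, 0, -3, 0, 0, 0, 1],
  ],
)

```text
time: 12.88
ee_pos: [0.6344, -0.0123, 0.0426]
tcp_rot: [1.234, 1.192, -1.238]
force: [-6.1, -4.1, 6.4]
grip_width: 0.015
```

>>> move_arm(
  steps=[
    [0, 0, -6, 0, 0, 0, 1],
    [0, 0, -7, 0, 0, 0, 1],
    [0, 0, -7, 0, 0, 0, 1],
    [0, 0, -7, 0, 0, 0, 1],
    [0, 0, -7, 0, 0, 0, 1],
  ],
)

```text
time: 13.3
ee_pos: [0.6354, 0.0207, 0.0425]
tcp_rot: [1.233, 1.191, -1.239]
force: [-5.9, -7.3, 5.9]
grip_width: 0.0149
```

>>> move_arm(
  steps=[
    [0, 0, -5, 0, 0, 0, 1],
    [0, 0, -3, 0, 0, 0, 1],
    [0, 0, 0, 0, 0, 0, 1],
    [0, 0, 0, 0, 0, 0, 1],
    [0, 0, 0, 0, 0, 0, 1],
  ],
)

```text
time: 13.72
ee_pos: [0.6356, 0.0284, 0.0425]
tcp_rot: [1.233, 1.191, -1.239]
force: [-5.9, -7.5, 5.8]
grip_width: 0.0146
```

Run:
```python
from h import *
o=ctrl.get_obs();print(o['time'],o['ee_pos'],o['force'],o['grip_width'])
a=ctrl.get_image('side')[:,:,::-1];b=ctrl.get_image('top')[:,:,::-1];cv2.imwrite('pics/p_side.png',a);cv2.imwrite('pics/p_top.png',b)
w=ctrl.get_image('wrist')[:,:,::-1]
print(proj('side',[[.6313,-.068,.06]]),proj('top',[[.6313,-.068,.06]]))
cv2.imwrite('pics/p1.png',np.hstack([cv2.resize(a[170:230,240:300],(266,266),interpolation=2),cv2.resize(b[150:210,220:280],(266,266),interpolation=2),cv2.resize(w,(266,266),interpolation=2)]))
```

```text
13.7167 [0.63559266 0.02839685 0.0424711 ] [-5.87311311 -7.52632129  5.80208422] 0.01456858287853704
[[282.02101129 205.40334146]] [[256.25128483 179.87687269]]
```

View pics/p1.png

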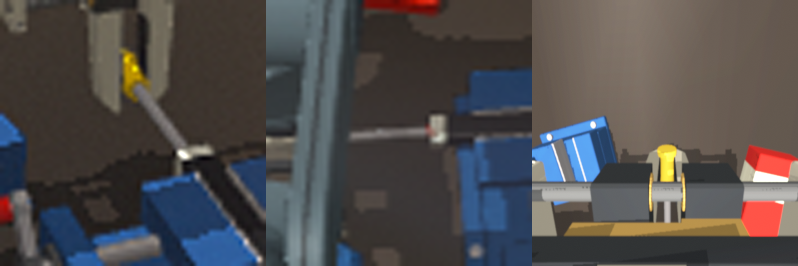

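At 64 mm the ring's red just begins to show at the mouth (top crop (432,128)). The pull force of 7.5 N matches the spring model for 64 mm. I'll go about 7 mm further.

>>> move_arm(
  steps=[
    [0, 0, -3, 0, 0, 0, 1],
    [0, 0, -2, 0, 0, 0, 1],
    [0, 0, -1.7, 0, 0, 0, 1],
    [0, 0, 0, 0, 0, 0, 1],
    [0, 0, 0, 0, 0, 0, 1],
  ],
)

```text
time: 14.28
ee_pos: [0.6358, 0.0349, 0.0424]
tcp_rot: [1.233, 1.191, -1.24]
force: [-6.5, -7.3, 6.4]
grip_width: 0.0147
```

>>> move_arm(
  steps=[
    [0, 0, 0, 0, 0, 0, 1],
    [0, 0, 0, 0, 0, 0, 1],
    [0, 0, 0, 0, 0, 0, 1],
  ],
)

```text
time: 14.53
ee_pos: [0.6358, 0.0348, 0.0425]
tcp_rot: [1.233, 1.191, -1.24]
force: [-6.9, -7.1, 5.7]
grip_width: 0.0148
```

Run:
```python
from h import *
o=ctrl.get_obs();print(o['time'],o['ee_pos'],o['force'],o['grip_width'])
a=ctrl.get_image('side')[:,:,::-1];b=ctrl.get_image('top')[:,:,::-1]
print([(np.round(d['at'],3).tolist(),round(d['confidence'],2)) for c in('side','top') for d in ctrl.recognise(c,'ring')])
s0=cv2.imread('pics/side0.png')
# handle shift check: compare with image before pull
g=cv2.imread('pics/sgrip.png');f=lambda i:cv2.cvtColor(i,7).astype(np.float32)[205:250,275:325]
print('handle/vise image shift',cv2.phaseCorrelate(f(g),f(a.copy())))
cv2.imwrite('pics/p2.png',np.hstack([cv2.resize(g[175:245,255:325],(260,260),interpolation=2),cv2.resize(a[175:245,255:325],(260,260),interpolation=2),cv2.resize(b[160:200,235:275],(260,260),interpolation=2)]))
```

```text
14.5333 [0.63580321 0.03480123 0.04245623] [-6.8763656  -7.06646919  5.746481  ] 0.014796724457549783
[([0.631, 0.003, 0.062], 0.6)]
handle/vise image shift ((0.003932378856084995, 0.12427647364005523), 0.545117712020874)
```

View pics/p2.png

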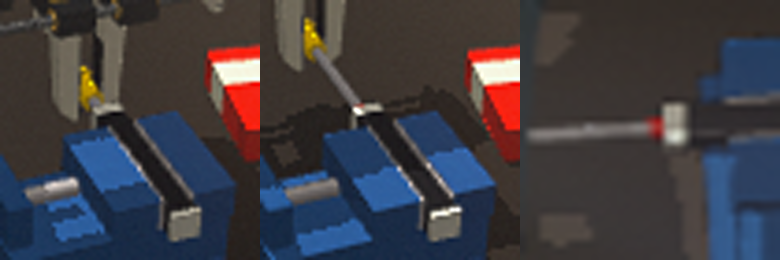

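The handle hasn't moved in the image, and the ring shows as red beside the mouth at top crop (655,128). I'll quantify the visible ring length by comparing its integrated redness here and at 64 mm.

Run:
```python
from h import *
def red(i,n):
    i=i.astype(float); q=i[170:190,245:265]; r=q[:,:,2]-(q[:,:,0]+q[:,:,1])/2
    r=np.clip(r-12,0,None); c=r.sum(0); print(n,c.round(0).astype(int).tolist(),c.sum().round())
    rr=r.sum(1).argmax(); print('row',170+rr,i[170+rr,248:262].astype(int).tolist())
red(cv2.imread('pics/p_top.png'),'64')
for _ in range(2): red(ctrl.get_image('top')[:,:,::-1],'70.5')
for c in(2,): 
    i=ctrl.get_image('side')[:,:,::-1].astype(float);q=i[190:212,265:295];r=np.clip(q[:,:,2]-(q[:,:,0]+q[:,:,1])/2-12,0,None);print('side',r.sum())
    i=cv2.imread('pics/p_side.png').astype(float);q=i[190:212,265:295];r=np.clip(q[:,:,2]-(q[:,:,0]+q[:,:,1])/2-12,0,None);print('side64',r.sum())
print(proj('top',[[.6313,-.068,.06],[.6313,-.060,.06]]))
```

```text
64 [0, 0, 0, 0, 0, 0, 0, 0, 0, 0, 0, 82, 54, 11, 2, 0, 0, 0, 0, 0] 149.0
row 179 [[100, 101, 107], [101, 103, 110], [103, 105, 111], [105, 107, 114], [117, 119, 125], [121, 123, 130], [122, 124, 131], [122, 124, 131], [98, 101, 145], [110, 120, 155], [130, 143, 154], [133, 146, 152], [83, 90, 95], [48, 46, 51]]
70.5 [0, 0, 0, 0, 0, 0, 0, 0, 0, 61, 233, 292, 36, 2, 2, 0, 0, 0, 0, 0] 626.0
row 178 [[51, 53, 60], [50, 52, 59], [50, 52, 58], [54, 55, 61], [56, 59, 65], [60, 62, 67], [52, 54, 99], [40, 41, 131], [35, 36, 139], [135, 148, 162], [140, 153, 159], [136, 150, 155], [83, 91, 95], [47, 45, 49]]
70.5 [0, 0, 0, 0, 0, 0, 0, 0, 0, 62, 235, 290, 36, 1, 2, 0, 0, 0, 0, 0] 627.0
row 178 [[51, 53, 60], [52, 54, 61], [50, 52, 58], [53, 55, 61], [57, 59, 65], [60, 62, 68], [53, 55, 100], [38, 39, 131], [35, 36, 138], [135, 148, 163], [140, 153, 159], [136, 149, 155], [83, 91, 95], [46, 44, 48]]
side 374.5
side64 406.5
[[256.25128483 179.87687269]
 [253.83645943 180.09324729]]
```

Ratio 0.24, against 2.1/8 = 0.26 expected, so the ring is at the mark to within about 0.5 mm. I'll nudge 1 mm so that it is certainly fully out.

>>> move_arm(
  steps=[
    [0, 0, -1, 0, 0, 0, 1],
    [0, 0, 0, 0, 0, 0, 1],
    [0, 0, 0, 0, 0, 0, 1],
    [0, 0, 0, 0, 0, 0, 1],
  ],
)

```text
time: 15.22
ee_pos: [0.6358, 0.0358, 0.0425]
tcp_rot: [1.233, 1.191, -1.24]
force: [-5.9, -7.1, 6.2]
grip_width: 0.0148
```

Run:
```python
from h import *
o=ctrl.get_obs();print(o['time'],o['ee_pos'],o['force'],o['grip_width'],(o['ee_pos'][:2]-[.63376,-.03566])@[.037,.9993])
i=ctrl.get_image('top')[:,:,::-1].astype(float);q=i[170:190,245:265];print(np.clip(q[:,:,2]-(q[:,:,0]+q[:,:,1])/2-12,0,None).sum(0).round(),i[178,252:260].astype(int).tolist())
```

```text
15.2167 [0.63580894 0.03577478 0.04245261] [-5.85269418 -7.09388825  6.15941327] 0.014809670259848896 0.07146058286752453
[  0.   0.   0.   0.   0.   0.   0.   0.   0. 120. 258. 254.  18.   1.
   2.   0.   0.   0.   0.   0.] [[57, 59, 66], [60, 62, 68], [45, 48, 109], [37, 38, 133], [43, 44, 130], [136, 149, 161], [140, 153, 159], [136, 150, 155]]
```

```bash
python3 -c "
from h import *
print(ctrl.job_done())"
```

```text
the job is handed in; nothing more can be done
None
```

I clamped the pointer in the large vise and pulled the rod out to the red ring. I handed the job in at 15.2 s with the knob still gripped at 45 N.

- **Clamping:** I turned the crank clockwise from about 1.1 rad to past 5.65 rad, stopping when the grip resisted with about 19 N. That means very roughly 160 N of clamping. The side picture shows the jaw closed on the handle.
- **Rod:** the knob travelled 71.5 mm from its resting place, against the 70 mm mark. In the top view the whole ring is out, with the first hint of a gap at the mouth. That gap is less than one pixel wide, so it can't be confirmed more closely than about 1 mm.
- **Handle:** pictures before and after the main pull (to 70.5 mm) show no visible shift of the handle in the jaws.
- **Other objects:** none of my moves went near the carton, jar or canister.

**Readings that disagreed:**
- The pull force at the end read 7.1 N, while the spring should give about 8.1 N. At 64 mm it had matched at 7.5 N, so I put this down to sensor noise and friction in the rod.
- The network that looks for the ring placed it about 65 mm from the mouth. I ignored that because the picture plainly shows the ring at the mouth.

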